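# Close the draught shield and start the balance check

## Task

The check weight is on the pan of the small analytical balance: push the shield's roof panel and its side door fully shut by their blue tabs, towards the key end, then press the green key down and let it come up again. Only push with the fingertips: do not pinch the tabs, and leave the check weight and everything else on the worktop where it stands.

Things in the scene. Friction and masses are not known exactly. Their poses are not given: they have to be found in the camera images.
- balance_a: White analytical balance with a low clear box (draught shield) on it; fixed; its front looks to the left, its right side to the robot. 210 x 150 mm base, deck 50 mm above the worktop, shield 130 mm deep, 138 mm wide, its roof 115 mm up. Origin on the worktop, x towards its back, y to its left, z up. The shield spans x = -32 to +100 mm, y = -75 to +70 mm; the control deck in front of it, x = -110 to -32 mm.
- roof (a joint): Sliding roof panel of the shield: distance in m it is open, 0 fully shut, at most 0.060. It shuts towards the balance's front (its -x). Slides with about 1.5 N of friction and stays where it is left.
- roof_tab (a point): Middle of the rear face (towards the balance's +x) of the blue tab standing across the roof panel: the face to push to shut the panel. The tab is 100 mm wide along y, its top 9 mm above this point, the clear panel 9 mm below it; 12 mm thick, the front 6 mm of it 8 mm lower than the rear; do not pinch it front and rear. Moves with the panel; axes as the balance's.
- side (a joint): Sliding door in the shield's right (-y) wall: distance in m it is open, 0 fully shut, at most 0.060. It shuts towards the balance's front (its -x). Slides with about 1.5 N of friction and stays where it is left.
- side_tab (a point): Middle of the rear face (towards the balance's +x) of the blue upright tab sticking out of the side door: the face to push to shut the door. The face is 40 mm wide along y (the outside of the door's pane is 20 mm inward of this point) and 45 mm tall, its top 22 mm above this point; 12 mm thick, the front 6 mm of it 12 mm lower; do not pinch it front and rear. Moves with the door; axes as the balance's.
- key (a joint): Green key: how far it is pressed in m, 0 up, 0.004 fully down. Sprung: 1.3 N starts it, 4 N takes it fully down; it comes up by itself.
- key_top (a point): Centre of the top face of the green key (22 mm along x, 30 mm along y) at the right (-y) end of the control deck, 8.5 mm above the deck; press straight down. Overhead, closed wall cupboards hang from z = 0.46 up, their fronts at x = 0.60, bow handles at 0.57.
- check_weight: Brass check weight with a knob, 29 mm wide, 34 mm tall, 200 g, loose on the pan inside the shield. Origin under its foot.
- weight_b: Bystander, loose: brass knobbed weight, 23 mm wide, 27 mm tall. Origin at the centre of its underside.
- weight_c: Bystander, loose: small steel knobbed weight, 18 mm wide, 22 mm tall. Origin at the centre of its underside.
- jar_b: Bystander, loose: low white jar, 43 mm wide, 29 mm tall. Origin at the centre of its underside.
- beaker: Bystander, loose: clear beaker, 52 mm wide, 70 mm tall. Origin at the centre of its underside.
- bottle_f: Bystander, loose: amber bottle with white cap, 50 mm wide, 119 mm tall. Origin at the centre of its underside.
- spout_pot: Bystander, loose: white pot with an off-centre spout, 72 mm wide, 88 mm tall. Origin at the centre of its underside.
- tweezers: Bystander, loose: steel tweezers lying flat, 17 x 114 x 6 mm. Origin at the centre of its underside.

How it is judged:
On the way, in this order (a step that is already met when the one before it is completed fails the run):
1. roof panel and side door both fully shut (value of joint each of roof, side below 0.004 m), for 0.2 s.
2. green key pressed down with both shut (all of step 1 and value of joint key above 0.0025 m), for 0.1 s.
At the end, for the whole second after the job is handed in: Roof panel and side door shut to within 4 mm, green key up again (within 1.5 mm), check weight at rest within 6 mm of where it stood, all bystanders within 15 mm of where they stood (all of step 1 and value of joint key below 0.0015 m and not (distance of check_weight from where it was at the start of the episode above 0.006 m) and linear speed of check_weight below 0.01 m/s and not (distance of weight_b from where it was at the start of the episode above 0.015 m) and not (distance of weight_c from where it was at the start of the episode above 0.015 m) and not (distance of jar_b from where it was at the start of the episode above 0.015 m) and not (distance of beaker from where it was at the start of the episode above 0.015 m) and not (distance of bottle_f from where it was at the start of the episode above 0.015 m) and not (distance of spout_pot from where it was at the start of the episode above 0.015 m) and not (distance of tweezers from where it was at the start of the episode above 0.015 m)); the robot touches nothing.
It fails at once if the check weight is moved by more than 6 mm or lifted (distance of check_weight from where it was at the start of the episode above 0.006 m).
It fails at once if a bystander is moved by more than 15 mm or lifted (distance of any of weight_b, weight_c, jar_b, beaker, bottle_f, spout_pot, tweezers from where it was at the start of the episode above 0.015 m).
It fails at once if the roof tab is pinched (fingers press on its front and its rear together) (contact force between the fingers and roof_c1 above 2 N and contact force between the fingers and roof_c0 above 2 N).
It fails at once if the side tab is pinched (fingers press on its front and its rear together) (contact force between the fingers and side_c1 above 2 N and contact force between the fingers and side_c0 above 2 N).
It also fails if it takes over 42 s, if anything falls off the work surface, if the arm or the gripper's body presses on something with over 40 N, if the wrist force passes 120 N, or if a joint passes its speed limit or range.

## Robot

A 7-joint arm with a two-finger parallel gripper is mounted at the origin on a cart in front of the work surface, level with it; the furniture and walls round the work are solid. World frame = base frame: x ahead of the robot, y to its left, z up, the work surface at z = 0. Lengths are in m, angles in rad, forces in N, time in s.
With the tool pointing down it reaches from about 0.4 to 0.85 m from the base axis. Payload 10.4 kg.
Tool frame: the origin (TCP) lies at the very end of the fingers, on their centre line; the grasp point (between the pads) lies 19 mm behind it; z points along the fingers, y is the direction in which the jaws open and shut (so a half turn about z gives the same grasp; the last joint's range is limited). The gripper opens to 87 mm and grips with 3 to 60 N. Pads are 19 mm wide; open, the fingers measure 117 mm over their backs; the gripper's body (75 mm by 190 mm) begins 51 mm behind the grasp point.
Start: joints at [-1.327, 0.332, -0.065, 1.46, 0.022, 1.35, -0.088], TCP at [0.165, 0.603, 0.223] pointing down, gripper open.
Joint ranges: [-2.6, 2.6], [-0.5, 2.12], [-1.47, 1.34], [0.16, 2.42], [-1.27, 4.41], [0.06, 2.06], [-2.6, 2.6]. Speed limits (rad/s): [2.22, 2.22, 2.79, 2.79, 3.14, 3.14, 3.14].

## Interface

Orientations are given as a unit quaternion [x, y, z, w].
In Python, from bench import r gives the robot as it stands.
- The arm moves only by the shell command python3 -m crank 'ROWS' [FORCE]. ROWS is JSON, a list of rows, each a list of 3 entries, a list of its own where there are three numbers: the opening, from -1 (shut) to 1 (fully open), so that 0 is half open, then the shift along the tool's x, y, z in mm, then the turn about the tool's z in degrees. A call has 1 to 12 rows; each row is the pose to reach, as a shift and turn from the pose commanded when the call began, along the tool's axes at that moment; what a row does not reach only later rows make up. A row lasts 1/12 s, in which the tool goes at most 41.7 mm and 7.16 degrees, less where a joint would pass 70% of its speed; a pose out of reach is approached as far as the arm can. A call with a gripper value outside its range is refused whole. The fingers move at their own pace and stop on an object; FORCE is the grip in N (left out, the last holds). Time passes only in rows, so rows that repeat a pose let the fingers close. It gives the time, the measured TCP pose, the force and the opening at its end, in the units of the state.
- r.read_state(): the state, without advancing time (a new reading comes with each control period).
- r.camera(name): name is "side" or "top"; returns a dict with "pixels" (420x560x3 uint8, red, green, blue), "fov_y" (degrees; the focal length in pixels is half the picture's height over the tangent of half this angle, whatever the lens; pixels are square), "cx", "cy" (the principal point, pixels), "dist" ([k1, k2, p1, p2, k3] as OpenCV has them; the pictures are not rectified), "cam_to_world" (4x4, takes a point from camera to world coordinates). Camera axes: x right, y down, z forward; pixel columns grow to the right and rows downward; lengths in m; the calibration is good to about 2 mm. A picture is of the moment at which its call begins. There is no depth.
- r.close_job(): hands the job in, once; it reports no verdict.
The state is a dict: "time": time; "joint_positions": joint angles; "joint_vel": joint speeds; "joint_torque": joint torques, N m; "ee_pos": TCP position; "eef_rot": TCP orientation; "ft_force": force on the tool from outside, world axes, zero at the start; "torque": the same for the moment, N m; "width": finger opening in m.
Only numpy, scipy, OpenCV 4.12 (cv2) and the standard library are available. Lean on these libraries where they do the work, as an engineer would, in place of code of your own. Each camera call takes 0.05 s, during which the arm holds its last target.

## Working session

There is one attempt and no reset: what is moved stays moved. The work goes in short steps, Python scripts to look and compute and a shell command to move; the robot and the scene stay as the last step left them, time stands still between calls to the robot, and variables do not carry over. Pictures are saved under pics/ and viewed, and the job is handed in when it is done.

```bash
ls; mkdir -p pics
python3 - <<'E'
from bench import r
import cv2,json,numpy as np
s=r.read_state()
for k,v in s.items(): print(k,np.round(v,4))
for n in ("side","top"):
    c=r.camera(n)
    cv2.imwrite(f"pics/{n}0.png",c["pixels"][:,:,::-1])
    print(n,c["fov_y"],c["cx"],c["cy"],c["dist"],np.round(c["cam_to_world"],4).tolist())
E
```

```text
pics
time 0.0
joint_positions [-1.3266  0.3329 -0.0647  1.4609  0.0216  1.3499 -0.0885]
joint_vel [ 0.0003  0.0004 -0.0006 -0.0002  0.0023 -0.0001 -0.0003]
joint_torque [-2.00000e-04 -6.23275e+01  2.48000e-02 -3.89884e+01 -6.13000e-02
  4.01000e-02  1.00000e-04]
ee_pos [0.1647 0.6025 0.2218]
eef_rot [ 1.330e-01  9.911e-01 -7.000e-04 -1.000e-04]
ft_force [ 0.3578 -0.1261 -0.3057]
torque [-0.0745 -0.0211  0.0147]
width 0.0872
side 54.11868840178106 279.8759869464116 205.06977066683632 [-0.06968304  0.          0.          0.          0.        ] [[-0.9791, -0.1359, 0.1511, 0.2916], [-0.203, 0.622, -0.7563, 0.882], [0.0088, -0.7712, -0.6366, 0.9231], [0.0, 0.0, 0.0, 1.0]]
top 57.78818112773753 281.0188603085062 210.62278366988053 [-0.10697723  0.          0.          0.          0.        ] [[-0.0021, -0.9977, 0.0684, 0.3811], [-0.9998, 0.0034, 0.0194, -0.0962], [-0.0196, -0.0684, -0.9975, 1.3759], [0.0, 0.0, 0.0, 1.0]]
```

View pics/side0.png

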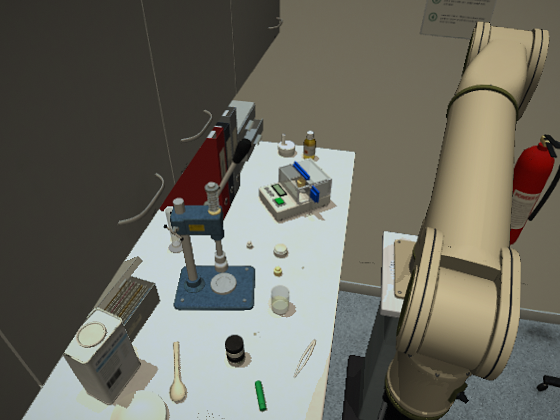

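View pics/top0.png

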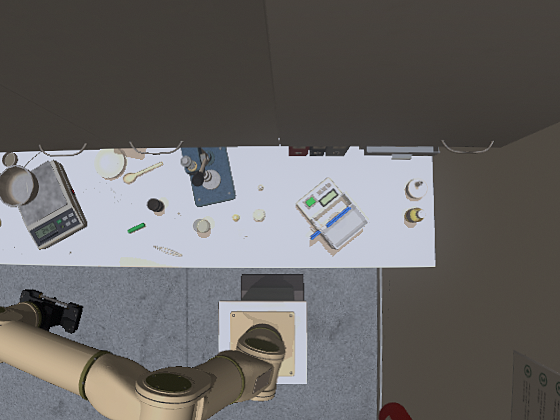

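Run:
```python
import cv2
a=cv2.imread("pics/top0.png")[165:265,280:385]
b=cv2.imread("pics/side0.png")[145:230,250:345]
cv2.imwrite("pics/topz.png",cv2.resize(a,None,fx=5.5,fy=5.5,interpolation=cv2.INTER_CUBIC))
cv2.imwrite("pics/sidez.png",cv2.resize(b,None,fx=7,fy=7,interpolation=cv2.INTER_CUBIC))
```

```text
(no output)
```

View pics/topz.png

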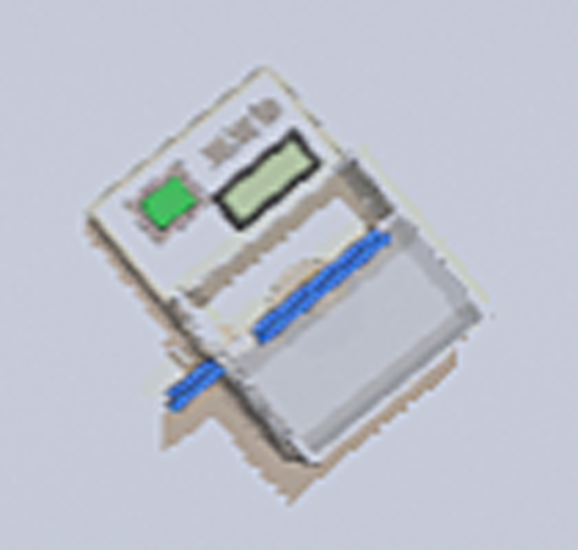

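View pics/sidez.png

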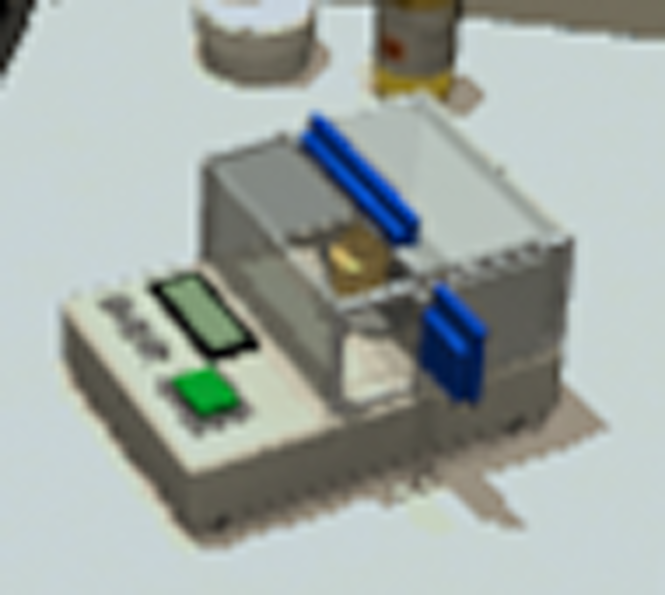

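```bash
cat > h.py <<'E'
import cv2,numpy as np
from bench import r
def K(c):
    f=210/np.tan(np.radians(c["fov_y"]/2)); return np.array([[f,0,c["cx"]],[0,f,c["cy"]],[0,0,1]])
def ray(c,p):
    u=cv2.undistortPoints(np.array(p,float).reshape(-1,1,2),K(c),np.array(c["dist"]))[:,0]
    T=np.array(c["cam_to_world"]); d=np.c_[u,np.ones(len(u))]@T[:3,:3].T
    return T[:3,3],d
def onz(c,p,z):
    o,d=ray(c,p); return o+d*((z-o[2])/d[:,2])[:,None]
def tri(c1,p1,c2,p2):
    o1,d1=ray(c1,[p1]);o2,d2=ray(c2,[p2]);d1=d1[0]/np.linalg.norm(d1);d2=d2[0]/np.linalg.norm(d2)
    A=np.c_[d1,-d2];t=np.linalg.lstsq(A,o2-o1,rcond=None)[0]
    a=o1+t[0]*d1;b=o2+t[1]*d2
    return (a+b)/2,np.linalg.norm(a-b)*1000
def proj(c,P):
    T=np.linalg.inv(np.array(c["cam_to_world"])); rv=cv2.Rodrigues(T[:3,:3])[0]
    return cv2.projectPoints(np.array(P,float).reshape(-1,1,3),rv,T[:3,3],K(c),np.array(c["dist"]))[0][:,0]
def blobs(c,col,box):
    im=c["pixels"].astype(int);R,G,B=im[...,0],im[...,1],im[...,2]
    m=(B-np.maximum(R,G)>50) if col=="b" else (G-np.maximum(R,B)>50)
    z=np.zeros_like(m);x0,y0,x1,y1=box;z[y0:y1,x0:x1]=1
    n,l,st,ce=cv2.connectedComponentsWithStats((m&z).astype(np.uint8))
    out=[]
    for i in range(1,n):
        if st[i,4]<15: continue
        ys,xs=np.nonzero(l==i); out.append((st[i,4],ce[i],np.c_[xs,ys]))
    return out
BOX={"top":(285,165,385,265),"side":(250,145,345,230)}
E
python3 - <<'E'
from h import *
np.set_printoptions(precision=4,suppress=True)
C={n:r.camera(n) for n in BOX}
np.save("C.npy",C,allow_pickle=True)
for n,c in C.items():
  for col in "gb":
    for a,ce,pts in blobs(c,col,BOX[n]):
        rc=cv2.minAreaRect(pts.astype(np.float32))
        print(n,col,a,ce,"rect",np.round(cv2.boxPoints(rc),1).tolist())
g={n:blobs(c,"g",BOX[n])[0][1] for n,c in C.items()}
print("key",tri(C["top"],g["top"],C["side"],g["side"]),onz(C["top"],[g["top"]],.0585),onz(C["side"],[g["side"]],.0585))
# deck outline in the zoom: corners
t=np.array([[264,66],[90,215],[485,315],[312,462]])/5.5+[280,165]-.4
print("deck/shield corners",onz(C["top"],t,.05))
E
```

```text
top g 51 [310.1765 201.4314] rect [[305.0, 201.8000030517578], [311.5, 196.60000610351562], [315.20001220703125, 201.1999969482422], [308.70001220703125, 206.39999389648438]]
top b 108 [337.6944 216.5185] rect [[325.3999938964844, 224.10000610351562], [348.0, 205.5], [350.29998779296875, 208.39999389648438], [327.79998779296875, 227.0]]
top b 39 [315.2308 234.1795] rect [[310.0, 237.0], [317.5, 229.5], [320.0, 232.0], [312.5, 239.5]]
side g 39 [278.8718 200.2821] rect [[274.5, 199.5], [278.0, 196.0], [283.5, 201.5], [280.0, 205.0]]
side b 94 [300.8085 169.8191] rect [[292.0, 164.0], [295.0, 161.0], [310.0, 176.0], [307.0, 179.0]]
side b 43 [314.6047 191.093 ] rect [[309.0, 189.0], [312.5, 185.5], [320.0, 193.0], [316.5, 196.5]]
key (array([ 0.5046, -0.172 ,  0.0561]), np.float64(2.451749718256103)) [[ 0.5032 -0.172   0.0585]] [[ 0.5053 -0.1691  0.0585]]
deck/shield corners [[ 0.5914 -0.2345  0.05  ]
 [ 0.4962 -0.1228  0.05  ]
 [ 0.4317 -0.3733  0.05  ]
 [ 0.3393 -0.2622  0.05  ]]
```

Run:
```python
from h import *
np.set_printoptions(precision=4,suppress=True)
C=np.load("C.npy",allow_pickle=True).item()
for n,c in C.items():
  B=sorted(blobs(c,"b",BOX[n]),key=lambda b:-b[0])
  for (a,ce,pts),z in zip(B,(.13,.10)):
    # soft weighting by blueness
    im=c["pixels"].astype(float)
    x0,y0=pts.min(0)-2;x1,y1=pts.max(0)+3
    P=onz(c,pts,z)[:,:2];m=P.mean(0);w,v=np.linalg.eigh(np.cov((P-m).T));d=v[:,1]
    if d[0]>0:d=-d
    print(n,z,m,"dir(-y_b) deg",np.degrees(np.arctan2(d[1],d[0])),"len",np.ptp((P-m)@d),"wid",np.ptp((P-m)@v[:,0]))
# zoom for the other vertical info
for yaw in [-140]:
    th=np.radians(yaw);X=np.array([np.cos(th),np.sin(th)]);Y=np.array([-X[1],X[0]])
    for q in [(.5914,-.2345),(.4962,-.1228),(.4317,-.3733),(.3393,-.2622),(.504,-.1715)]: print(np.dot(q,X),np.dot(q,Y))
```

```text
top 0.13 [ 0.4466 -0.2578] dir(-y_b) deg 128.56165006580432 len 0.09628098709692831 wid 0.012211147076150312
top 0.1 [ 0.3893 -0.1858] dir(-y_b) deg 129.01545259801966 len 0.03606650011831734 wid 0.012445880943237416
side 0.13 [ 0.4489 -0.2593] dir(-y_b) deg 126.82353096124119 len 0.10825652163125155 wid 0.021042945671154886
side 0.1 [ 0.3902 -0.1909] dir(-y_b) deg 113.48183279614989 len 0.05081645887444041 wid 0.02263539977971109
-0.30230498918907006 0.5597820142800197
-0.3011769342061298 0.41302146954147134
-0.09074877139847756 0.5634558017179936
-0.09137996829045857 0.4189546889524388
-0.27584832427072337 0.45534157727692065
```

Run:
```python
from h import *
np.set_printoptions(precision=4,suppress=True)
C=np.load("C.npy",allow_pickle=True).item()
T,S=C["top"],C["side"]
print(tri(T,(349.2,207),S,(293.5,162.5)),tri(T,(326.6,225.5),S,(308.5,177.5)))
# zoom-picked tops of side tab rear edge: ends
z=lambda p,o,f:np.array(p)/f+o-.5
tt=[z(p,[280,165],5.5) for p in [(222,372),(178,408)]]
ss=[z(p,[250,145],7) for p in [(437,287),(487,330)]]
for a,b in zip(tt,ss): print("side tab",tri(T,a,S,b))
rr=[z(p,[280,165],5.5) for p in [(390,240),(262,342)]]; qq=[z(p,[250,145],7) for p in [(318,116),(415,222)]]
for a,b in zip(rr,qq): print("roof tab",tri(T,a,S,b))
for n,(x0,y0,x1,y1),f in (("top",(120,140,270,240),5),("side",(150,110,300,320),2.8)):
    cv2.imwrite(f"pics/press_{n}.png",cv2.resize(C[n]["pixels"][y0:y1,x0:x1,::-1],None,fx=f,fy=f,interpolation=cv2.INTER_CUBIC))
```

```text
(array([ 0.4791, -0.2957,  0.1313]), np.float64(2.8314684381267172)) (array([ 0.417 , -0.2212,  0.1295]), np.float64(0.7190905352792202))
side tab (array([ 0.3985, -0.1999,  0.1147]), np.float64(5.315837125587815))
side tab (array([ 0.3742, -0.1736,  0.1134]), np.float64(0.3171585313539754))
roof tab (array([ 0.4749, -0.2989,  0.1357]), np.float64(2.603337888530332))
roof tab (array([ 0.4147, -0.2223,  0.1341]), np.float64(2.724315784740889))
```

View pics/press_top.png

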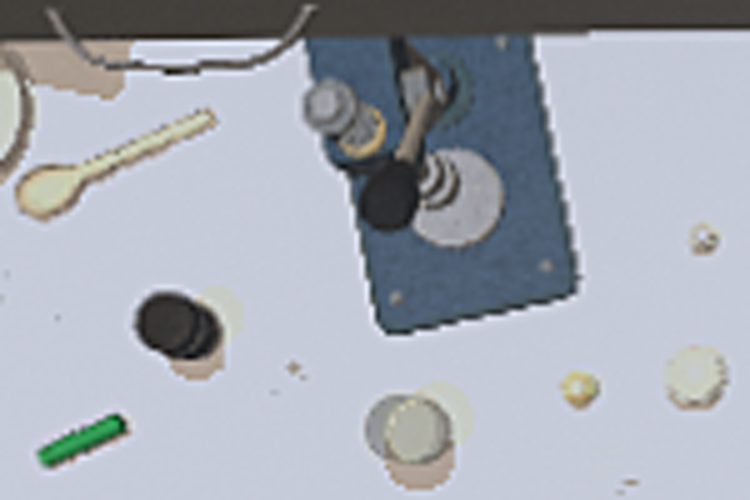

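View pics/press_side.png

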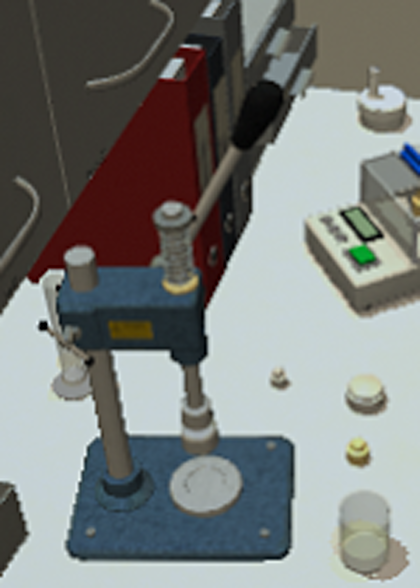

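Run:
```python
from h import *
np.set_printoptions(precision=4,suppress=True)
C=np.load("C.npy",allow_pickle=True).item()
T,S=C["top"],C["side"]
print("knob",tri(T,(197.5,178.5),S,(242,150.5)))
print("post",tri(T,(185.5,161),S,(212,186)))
print("beaker",tri(T,(202,226),S,(281,290)), "press corner",onz(T,[(198,206),(235,198)],.02))
s=r.read_state();p=s["ee_pos"]
a=2*np.arctan2(s["eef_rot"][1],s["eef_rot"][0]);tx=np.array([np.cos(a),np.sin(a)]);ty=np.array([np.cos(a-np.pi/2),np.sin(a-np.pi/2)])
print(np.degrees(a))
for q in [(.42,.42),(.36,.30),(.40,.1),(.43,-.1),(.4226,-.278)]:
    d=np.array(q)-p[:2]; print(q,np.hypot(*q),"mm",1000*(d@tx),1000*(d@ty))
```

```text
knob (array([0.5282, 0.1326, 0.4344]), np.float64(1.1398327231378116))
post (array([0.5877, 0.184 , 0.3637]), np.float64(1.1172080869345846))
beaker (array([0.4199, 0.2044, 0.0639]), np.float64(2.932948879233405)) press corner [[0.4919 0.2298 0.02  ]
 [0.5202 0.0955 0.02  ]]
164.71498747421143
(0.42, 0.42) 0.5939696961966999 mm -294.41833995747817 -108.91508366771235
(0.36, 0.3) 0.46861498055439926 mm -268.1752431350988 -240.48749669252248
(0.4, 0.1) 0.41231056256176607 mm -359.48444577139975 -422.86794935651534
(0.43, -0.1) 0.4414748010928823 mm -441.1473843119673 -607.8846093331765
(0.4226, -0.278) 0.5058406468444385 mm -480.9336390466218 -781.5389036486043
```

```bash
python3 -m crank '[[-1,[-24,-22,0],7],[-1,[-48,-44,0],14],[-1,[-72,-66,0],21],[-1,[-95,-88,0],28],[-1,[-119,-110,0],35],[-1,[-143,-132,0],42],[-1,[-167,-154,0],49],[-1,[-190,-177,0],56],[-1,[-214,-200,0],63],[-1,[-238,-222,0],70],[-1,[-262,-244,0],77],[-1,[-286,-267,0],84]]' 5
cat > w.py <<'E'
from h import *
import sys
np.set_printoptions(precision=1,suppress=True)
s=r.read_state();p=np.array(s["ee_pos"]);q=s["eef_rot"]
from scipy.spatial.transform import Rotation as R
M=R.from_quat(q).as_matrix()
print("t",s["time"],"p",np.round(p,4),"tool x az",np.degrees(np.arctan2(M[1,0],M[0,0])),"f",np.array(s["ft_force"]),"w",round(s["width"],4),"q",np.round(s["joint_positions"],2))
for a in sys.argv[1:]:
    t=np.array(eval(a),float); print(a,"-> tool mm",1000*M.T@(t-p))
E
python3 w.py '(.385,.12,.222)' '(.4226,-.278,.222)'
```

```text
time: 1.2
ee_pos: [0.3708, 0.2685, 0.2226]
eef_rot: [0.764, 0.645, 0.0, -0.0]
ft_force: [0.6, -0.1, -0.4]
width: 0.015
t 1.2 p [0.4 0.3 0.2] tool x az 80.37643390140477 f [ 0.6 -0.1 -0.4] w 0.015 q [-1.  -0.1  0.3  1.9  0.   1.3 -0.9]
(.385,.12,.222) -> tool mm [-144.1   38.9    0.5]
(.4226,-.278,.222) -> tool mm [-530.2  142.5    0.3]
```

```bash
python3 -m crank '[[-1,[-36,10,0],7],[-1,[-72,20,0],14],[-1,[-110,30,0],21],[-1,[-150,40,0],28],[-1,[-190,51,0],35],[-1,[-230,62,0],40.4],[-1,[-270,72,0],40.4],[-1,[-310,83,0],40.4],[-1,[-350,94,0],40.4],[-1,[-390,105,0],40.4],[-1,[-430,115,0],40.4],[-1,[-470,126,0],40.4]]'
python3 w.py '(.4226,-.278,.16)' '(.4226,-.278,.125)'
python3 - <<'E'
from h import *
for n in BOX: cv2.imwrite(f"pics/{n}1.png",r.camera(n)["pixels"][:,:,::-1])
E
```

```text
time: 2.2
ee_pos: [0.4182, -0.2164, 0.2229]
eef_rot: [0.939, 0.345, 0.001, -0.0]
ft_force: [1.4, 0.1, -0.5]
width: 0.0004
t 2.2 p [ 0.4 -0.2  0.2] tool x az 40.30284029457455 f [ 1.4  0.1 -0.5] w 0.0004 q [-0.6 -0.1  0.9  1.9  0.1  1.3 -0.5]
(.4226,-.278,.16) -> tool mm [-36.6  49.7  62.8]
(.4226,-.278,.125) -> tool mm [-36.6  49.7  97.8]
```

View pics/side1.png

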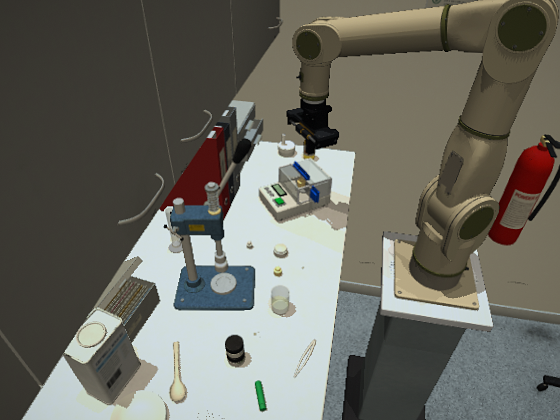

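View pics/top1.png

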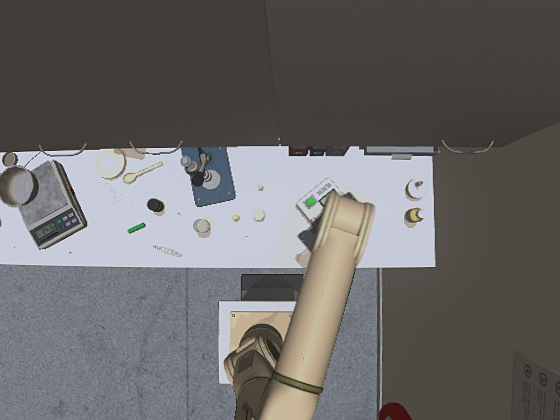

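```bash
python3 -m crank '[[-1,[-12,16,20],0],[-1,[-25,33,40],0],[-1,[-37,50,60],0],[-1,[-37,50,63],0],[-1,[-37,50,63],0]]'
python3 w.py '(.4226,-.278,.125)'
python3 - <<'E'
from h import *
im=r.camera("side")["pixels"][:,:,::-1][100:230,240:350]
cv2.imwrite("pics/side2.png",cv2.resize(im,None,fx=4.5,fy=4.5,interpolation=cv2.INTER_CUBIC))
E
```

```text
time: 2.72
ee_pos: [0.4216, -0.2767, 0.158]
eef_rot: [0.939, 0.344, -0.002, -0.0]
ft_force: [0.3, -0.3, 0.0]
width: 0.0007
t 2.7167 p [ 0.4 -0.3  0.2] tool x az 40.18587495992079 f [ 0.3 -0.3  0. ] w 0.0007 q [-0.5  0.2  1.1  1.9 -0.2  1.2 -0.2]
(.4226,-.278,.125) -> tool mm [ 0.   1.7 33. ]
```

View pics/side2.png

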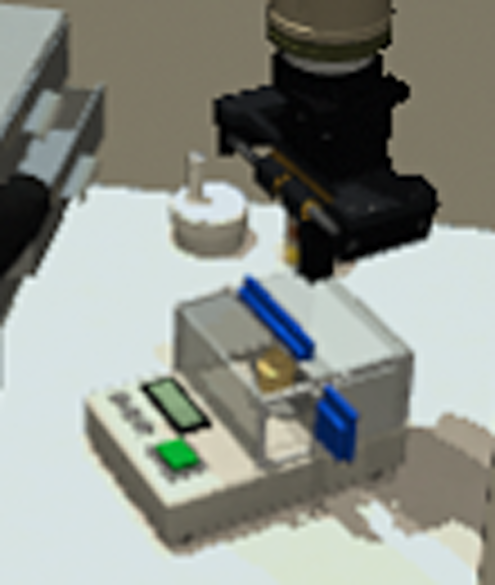

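```bash
python3 -m crank '[[-1,[0,0,15],0],[-1,[0,0,28],0],[-1,[0,0,33],0],[-1,[0,0,33],0]]'
python3 w.py
python3 - <<'E'
from h import *
im=r.camera("side")["pixels"][:,:,::-1][100:230,240:350]
cv2.imwrite("pics/side3.png",cv2.resize(im,None,fx=4.5,fy=4.5,interpolation=cv2.INTER_CUBIC))
E
```

```text
time: 3.1
ee_pos: [0.423, -0.2751, 0.1265]
eef_rot: [0.939, 0.345, 0.0, -0.001]
ft_force: [0.1, -0.1, 0.3]
width: 0.0006
t 3.1 p [ 0.4 -0.3  0.1] tool x az 40.38423356758322 f [ 0.1 -0.1  0.3] w 0.0006 q [-0.4  0.2  1.1  1.9 -0.2  1.1 -0.2]
```

View pics/side3.png

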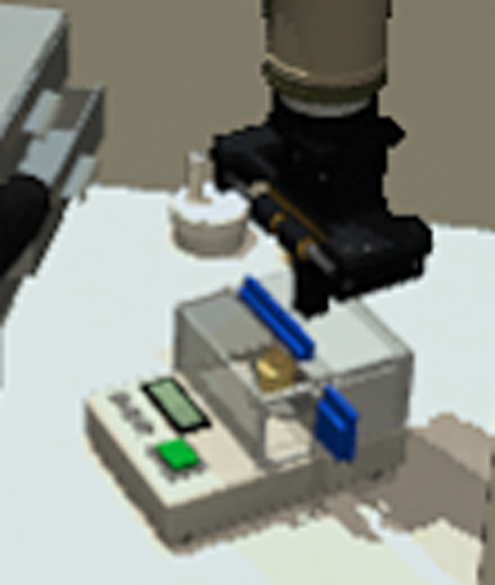

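```bash
python3 -m crank '[[-1,[4,0,0],0],[-1,[8,0,0],0],[-1,[12,0,0],0],[-1,[16,0,0],0],[-1,[20,0,0],0],[-1,[24,0,0],0],[-1,[28,0,0],0],[-1,[32,0,0],0],[-1,[36,0,0],0],[-1,[40,0,0],0]]'
python3 w.py
python3 - <<'E'
from h import *
im=r.camera("side")["pixels"][:,:,::-1][100:230,240:350]
cv2.imwrite("pics/side4.png",cv2.resize(im,None,fx=4.5,fy=4.5,interpolation=cv2.INTER_CUBIC))
E
```

```text
time: 3.98
ee_pos: [0.4537, -0.2502, 0.1265]
eef_rot: [0.939, 0.345, -0.0, 0.0]
ft_force: [-0.7, -2.2, 0.8]
width: 0.0006
t 3.9833 p [ 0.5 -0.3  0.1] tool x az 40.3082976885503 f [-0.7 -2.2  0.8] w 0.0006 q [-0.5  0.3  1.   1.9 -0.2  1.1 -0.2]
```

View pics/side4.png

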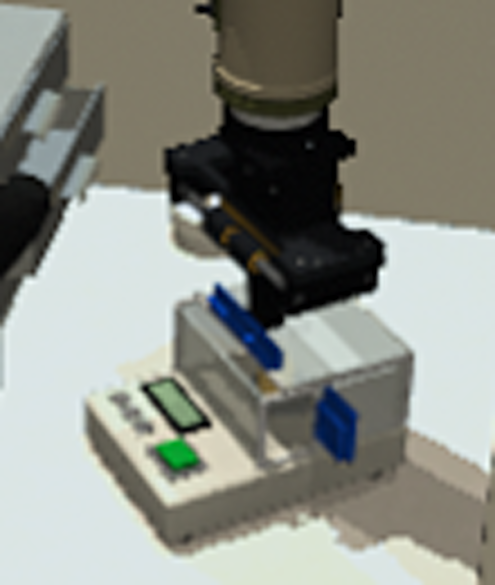

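```bash
python3 -m crank '[[-1,[4,0,0],0],[-1,[8,0,0],0],[-1,[12,0,0],0],[-1,[14,0,0],0],[-1,[14,0,0],0]]'
python3 w.py
```

```text
time: 4.45
ee_pos: [0.4646, -0.2407, 0.1264]
eef_rot: [0.939, 0.345, 0.0, -0.0]
ft_force: [-0.4, 0.3, -0.8]
width: 0.0005
t 4.45 p [ 0.5 -0.2  0.1] tool x az 40.363893321741514 f [-0.4  0.3 -0.8] w 0.0005 q [-0.5  0.3  1.   1.9 -0.3  1.1 -0.2]
```

```bash
python3 -m crank '[[-1,[2,0,0],0],[-1,[4,0,0],0],[-1,[6,0,0],0],[-1,[8,0,0],0],[-1,[8,0,0],0]]'
python3 w.py;  python3 -m crank '[[-1,[2,0,0],0],[-1,[4,0,0],0],[-1,[4,0,0],0]]'
python3 w.py
python3 - <<'E'
from h import *
im=r.camera("side")["pixels"][:,:,::-1][100:230,240:350]
cv2.imwrite("pics/side5.png",cv2.resize(im,None,fx=4.5,fy=4.5,interpolation=cv2.INTER_CUBIC))
E
```

```text
time: 4.87
ee_pos: [0.4671, -0.2386, 0.1263]
eef_rot: [0.939, 0.343, -0.003, -0.0]
ft_force: [-13.6, -7.1, 7.1]
width: 0.0009
t 4.8667 p [ 0.5 -0.2  0.1] tool x az 40.13230630851212 f [-13.6  -7.1   7.1] w 0.0009 q [-0.5  0.3  1.   1.9 -0.3  1.1 -0.2]
time: 5.12
ee_pos: [0.4673, -0.2385, 0.1262]
eef_rot: [0.94, 0.342, -0.005, 0.0]
ft_force: [-25.6, -13.9, 14.0]
width: 0.0004
t 5.1167 p [ 0.5 -0.2  0.1] tool x az 39.963416837897284 f [-25.6 -13.9  14. ] w 0.0004 q [-0.5  0.3  1.   1.9 -0.3  1.1 -0.2]
```

View pics/side5.png

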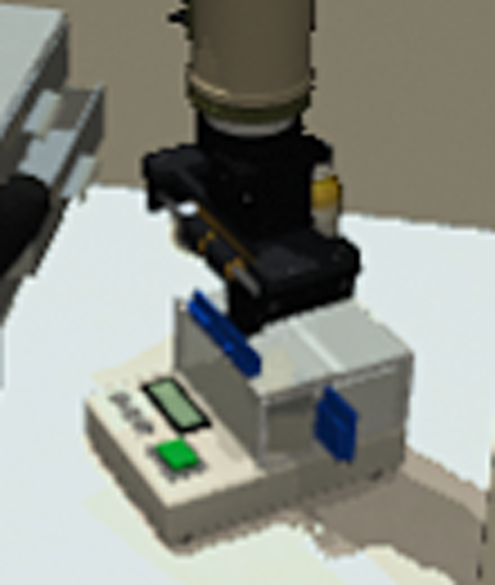

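```bash
python3 -m crank '[[-1,[-10,0,0],0],[-1,[-25,0,0],0],[-1,[-30,0,-10],0],[-1,[-35,0,-40],0],[-1,[-35,0,-70],0],[-1,[-35,0,-75],0]]'
python3 w.py '(.3653,-.2026,.195)' '(.3653,-.2026,.092)'
```

```text
time: 5.67
ee_pos: [0.4479, -0.2578, 0.2063]
eef_rot: [0.939, 0.344, 0.003, 0.001]
ft_force: [1.1, -0.8, -0.6]
width: 0.0001
t 5.6667 p [ 0.4 -0.3  0.2] tool x az 40.233629985757545 f [ 1.1 -0.8 -0.6] w 0.0001 q [-0.6  0.1  1.1  1.8 -0.1  1.3 -0.3]
(.3653,-.2026,.195) -> tool mm [-27.5 -95.5  10.8]
(.3653,-.2026,.092) -> tool mm [-27.9 -96.  113.8]
```

```bash
python3 -m crank '[[-1,[-10,-32,0],0],[-1,[-20,-66,0],0],[-1,[-28,-96,0],0],[-1,[-28,-96,10],0],[-1,[-28,-96,10],0]]'
python3 w.py '(.3653,-.2026,.092)'
python3 - <<'E'
from h import *
im=r.camera("side")["pixels"][:,:,::-1][100:230,240:350]
cv2.imwrite("pics/side6.png",cv2.resize(im,None,fx=4.5,fy=4.5,interpolation=cv2.INTER_CUBIC))
E
```

```text
time: 6.08
ee_pos: [0.361, -0.1991, 0.1908]
eef_rot: [0.938, 0.346, 0.001, -0.002]
ft_force: [-0.4, -0.3, -1.0]
width: 0.0007
t 6.0833 p [ 0.4 -0.2  0.2] tool x az 40.43104669945739 f [-0.4 -0.3 -1. ] w 0.0007 q [-0.6 -0.3  0.9  2.1  0.2  1.3 -0.7]
(.3653,-.2026,.092) -> tool mm [ 0.6  5.7 98.7]
```

View pics/side6.png

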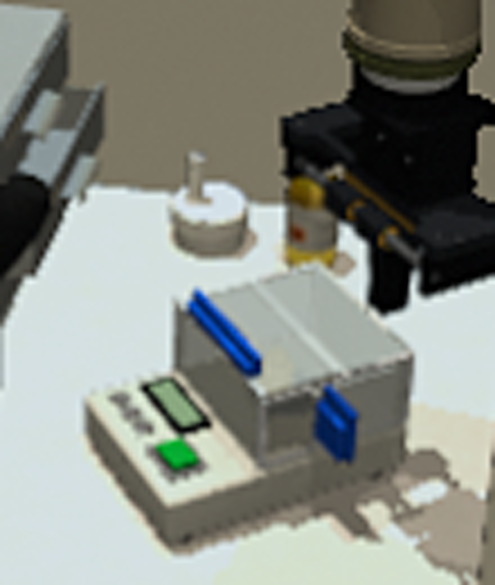

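```bash
python3 -m crank '[[-1,[0,3,25],0],[-1,[0,3,50],0],[-1,[0,3,70],0],[-1,[0,3,85],0],[-1,[0,3,98],0],[-1,[0,3,98],0],[-1,[0,3,98],0]]'
python3 w.py '(.3653,-.2026,.092)'
python3 - <<'E'
from h import *
im=r.camera("side")["pixels"][:,:,::-1][100:230,240:350]
cv2.imwrite("pics/side7.png",cv2.resize(im,None,fx=4.5,fy=4.5,interpolation=cv2.INTER_CUBIC))
E
```

```text
time: 6.72
ee_pos: [0.3653, -0.2042, 0.094]
eef_rot: [0.939, 0.344, -0.001, 0.001]
ft_force: [0.4, -0.6, 0.5]
width: 0.0005
t 6.7167 p [ 0.4 -0.2  0.1] tool x az 40.28019750750421 f [ 0.4 -0.6  0.5] w 0.0005 q [-0.7 -0.1  1.1  2.2  0.1  1.  -0.5]
(.3653,-.2026,.092) -> tool mm [ 1.  -1.2  2. ]
```

View pics/side7.png

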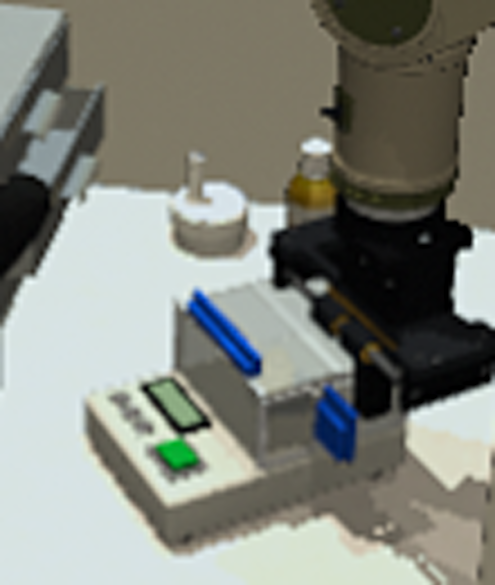

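```bash
python3 -m crank '[[-1,[4,-1,0],0],[-1,[8,-1,0],0],[-1,[12,-1,0],0],[-1,[16,-1,0],0],[-1,[20,-1,0],0],[-1,[24,-1,0],0],[-1,[28,-1,0],0],[-1,[32,-1,0],0],[-1,[36,-1,0],0],[-1,[36,-1,0],0]]'
python3 w.py
python3 - <<'E'
from h import *
im=r.camera("side")["pixels"][:,:,::-1][100:230,240:350]
cv2.imwrite("pics/side8.png",cv2.resize(im,None,fx=4.5,fy=4.5,interpolation=cv2.INTER_CUBIC))
E
```

```text
time: 7.6
ee_pos: [0.3924, -0.1788, 0.0935]
eef_rot: [0.939, 0.345, -0.0, 0.0]
ft_force: [-0.1, 0.1, -0.6]
width: 0.0006
t 7.6 p [ 0.4 -0.2  0.1] tool x az 40.36055472711563 f [-0.1  0.1 -0.6] w 0.0006 q [-0.8 -0.   1.1  2.1  0.   1.  -0.5]
```

View pics/side8.png

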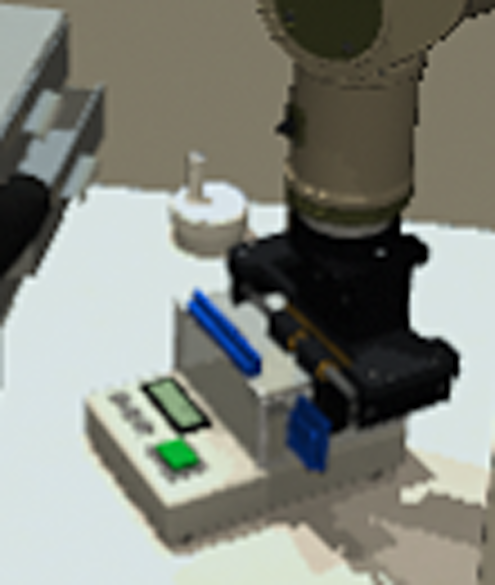

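```bash
python3 -m crank '[[-1,[4,0,0],0],[-1,[8,0,0],0],[-1,[12,0,0],0],[-1,[12,0,0],0]]'
python3 w.py;python3 -m crank '[[-1,[3,0,0],0],[-1,[6,0,0],0],[-1,[6,0,0],0]]'
python3 w.py
```

```text
time: 7.98
ee_pos: [0.4016, -0.171, 0.0935]
eef_rot: [0.939, 0.345, -0.0, 0.0]
ft_force: [0.8, 0.4, 0.0]
width: 0.0004
t 7.9833 p [ 0.4 -0.2  0.1] tool x az 40.36097085564056 f [0.8 0.4 0. ] w 0.0004 q [-0.8  0.   1.1  2.1 -0.   1.  -0.5]
time: 8.23
ee_pos: [0.406, -0.1673, 0.0935]
eef_rot: [0.939, 0.345, 0.0, 0.0]
ft_force: [-0.2, 0.4, 0.4]
width: 0.0008
t 8.2333 p [ 0.4 -0.2  0.1] tool x az 40.34091025800907 f [-0.2  0.4  0.4] w 0.0008 q [-0.8  0.   1.1  2.1 -0.   1.  -0.5]
```

```bash
python3 -m crank '[[-1,[3,0,0],0],[-1,[6,0,0],0],[-1,[6,0,0],0]]'
python3 w.py;python3 -m crank '[[-1,[3,0,0],0],[-1,[6,0,0],0],[-1,[6,0,0],0]]'
python3 w.py
```

```text
time: 8.48
ee_pos: [0.4082, -0.1655, 0.0933]
eef_rot: [0.939, 0.344, -0.002, 0.0]
ft_force: [-12.1, -7.7, 9.2]
width: 0.0003
t 8.4833 p [ 0.4 -0.2  0.1] tool x az 40.21396437110363 f [-12.1  -7.7   9.2] w 0.0003 q [-0.8  0.   1.1  2.1 -0.   1.  -0.5]
time: 8.73
ee_pos: [0.4085, -0.1653, 0.0929]
eef_rot: [0.94, 0.342, -0.007, -0.0]
ft_force: [-33.4, -20.5, 28.5]
width: 0.0001
t 8.7333 p [ 0.4 -0.2  0.1] tool x az 39.996387274235204 f [-33.4 -20.5  28.5] w 0.0001 q [-0.8  0.1  1.1  2.1 -0.   1.  -0.5]
```

```bash
python3 -m crank '[[-1,[-10,0,0],0],[-1,[-22,0,0],0],[-1,[-30,-5,-10],0],[-1,[-32,-8,-40],0],[-1,[-32,-8,-70],0],[-1,[-32,-8,-80],0],[-1,[-32,-8,-80],0]]'
python3 w.py '(.504,-.1715,.17)' '(.504,-.1715,.0585)'
python3 - <<'E'
from h import *
c=r.camera("side");im=c["pixels"][:,:,::-1][100:230,240:350]
g=blobs(c,"g",BOX["side"])[0][1];print(g,onz(c,[g],.0585))
cv2.imwrite("pics/side9.png",cv2.resize(im,None,fx=4.5,fy=4.5,interpolation=cv2.INTER_CUBIC))
cv2.imwrite("pics/top9.png",r.camera("top")["pixels"][:,:,::-1])
E
```

```text
time: 9.32
ee_pos: [0.3869, -0.1745, 0.176]
eef_rot: [0.939, 0.345, 0.003, 0.0]
ft_force: [0.4, 0.3, 0.8]
width: 0.0005
t 9.3167 p [ 0.4 -0.2  0.2] tool x az 40.32100866636217 f [0.4 0.3 0.8] w 0.0005 q [-0.7 -0.3  0.9  2.1  0.2  1.2 -0.7]
(.504,-.1715,.17) -> tool mm [91.2 73.5  6.6]
(.504,-.1715,.0585) -> tool mm [ 90.6  73.3 118.1]
[278.87179487 200.28205128] [[ 0.50525318 -0.16909183  0.0585    ]]
```

View pics/side9.png

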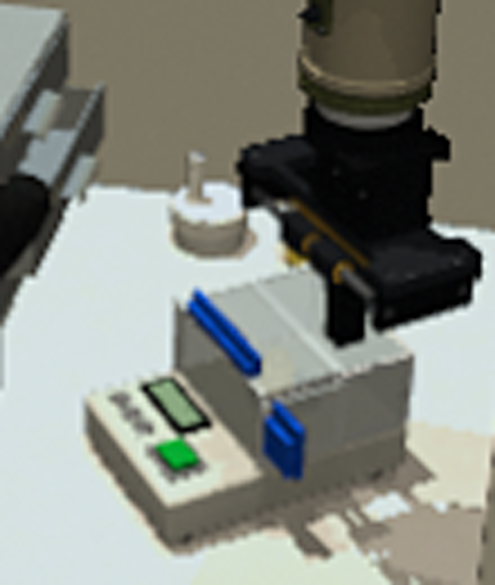

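View pics/top9.png

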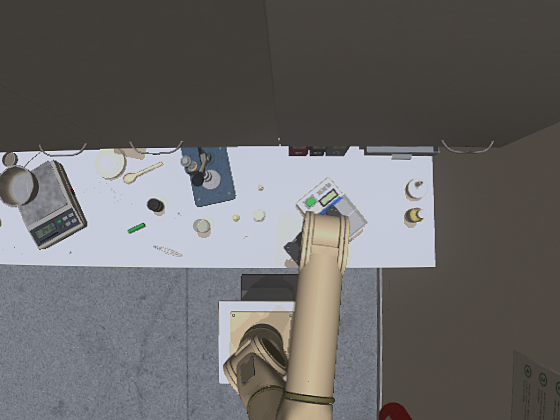

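```bash
python3 -m crank '[[-1,[20,25,0],0],[-1,[42,50,0],0],[-1,[68,74,0],0],[-1,[92,74,0],0],[-1,[92,74,0],0],[-1,[92,74,0],0]]'
python3 w.py '(.505,-.170,.07)'
python3 - <<'E'
from h import *
c=r.camera("side");im=c["pixels"][:,:,::-1][70:270,200:360]
cv2.imwrite("pics/side10.png",cv2.resize(im,None,fx=3,fy=3,interpolation=cv2.INTER_CUBIC))
cv2.imwrite("pics/top10.png",r.camera("top")["pixels"][:,:,::-1])
E
```

```text
time: 9.92
ee_pos: [0.5041, -0.1705, 0.1707]
eef_rot: [0.938, 0.346, -0.004, 0.002]
ft_force: [0.1, -0.5, 0.4]
width: 0.0009
t 9.9167 p [ 0.5 -0.2  0.2] tool x az 40.46642084927584 f [ 0.1 -0.5  0.4] w 0.0009 q [-0.7  0.3  1.1  1.8 -0.3  1.2 -0.4]
(.505,-.170,.07) -> tool mm [  1.8   0.1 100.7]
```

View pics/side10.png

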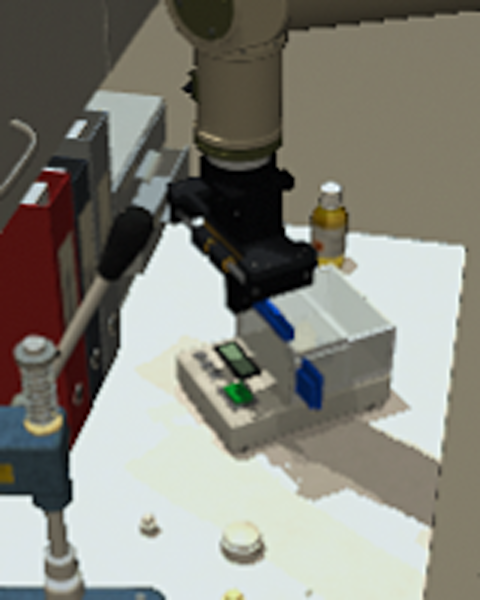

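View pics/top10.png

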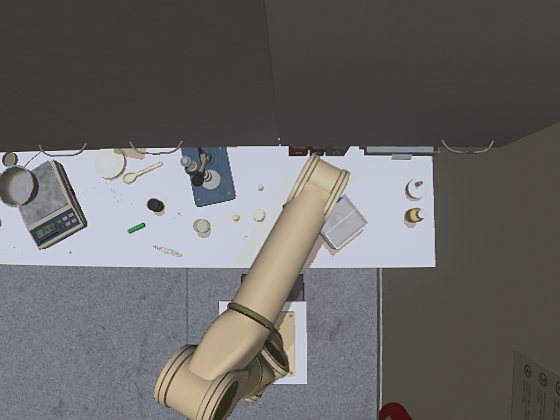

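```bash
python3 -m crank '[[-1,[1,0,30],0],[-1,[1,0,60],0],[-1,[1,0,85],0],[-1,[1,0,98],0],[-1,[1,0,98],0],[-1,[1,0,98],0]]'
python3 w.py '(.505,-.170,.0545)'
python3 - <<'E'
from h import *
c=r.camera("side");im=c["pixels"][:,:,::-1][70:270,200:360]
cv2.imwrite("pics/side11.png",cv2.resize(im,None,fx=3,fy=3,interpolation=cv2.INTER_CUBIC))
E
```

```text
time: 10.52
ee_pos: [0.5036, -0.1712, 0.0763]
eef_rot: [0.939, 0.344, 0.0, -0.0]
ft_force: [0.3, 0.1, 0.5]
width: 0.0005
t 10.5167 p [ 0.5 -0.2  0.1] tool x az 40.24917262566354 f [0.3 0.1 0.5] w 0.0005 q [-0.6  0.4  1.   1.9 -0.4  1.  -0.3]
(.505,-.170,.0545) -> tool mm [ 1.9 -0.  21.8]
```

View pics/side11.png

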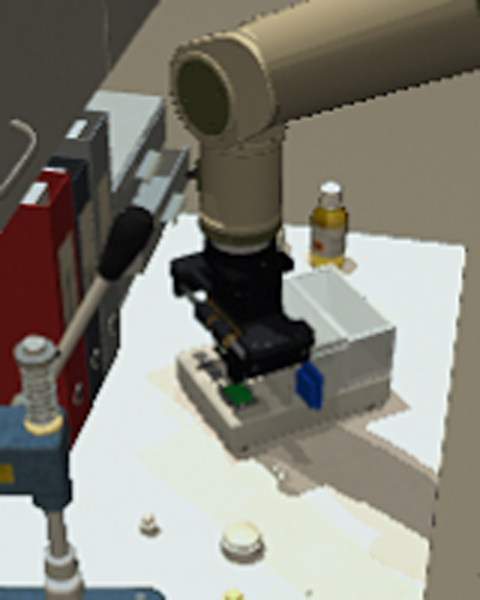

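```bash
python3 -m crank '[[-1,[2,0,8],0],[-1,[2,0,14],0],[-1,[2,0,17],0],[-1,[2,0,19],0],[-1,[2,0,21],0],[-1,[2,0,21],0]]'
python3 w.py; python3 -m crank '[[-1,[0,0,1],0],[-1,[0,0,2],0],[-1,[0,0,2],0],[-1,[0,0,2],0]]'
python3 w.py
```

```text
time: 11.07
ee_pos: [0.5057, -0.1692, 0.055]
eef_rot: [0.939, 0.345, 0.0, -0.0]
ft_force: [-1.3, 2.9, 7.7]
width: 0.0007
t 11.0667 p [ 0.5 -0.2  0.1] tool x az 40.326154464926745 f [-1.3  2.9  7.7] w 0.0007 q [-0.6  0.5  1.   1.9 -0.5  1.  -0.2]
time: 11.4
ee_pos: [0.5058, -0.1692, 0.0544]
eef_rot: [0.939, 0.345, 0.001, -0.001]
ft_force: [-10.0, 7.5, 32.2]
width: 0.0005
t 11.4 p [ 0.5 -0.2  0.1] tool x az 40.309406274700876 f [-10.    7.5  32.2] w 0.0005 q [-0.6  0.5  1.   1.9 -0.5  1.  -0.2]
```

```bash
python3 -m crank '[[-1,[0,0,-8],0],[-1,[0,0,-30],0],[-1,[0,0,-60],0],[-1,[0,0,-95],0],[-1,[0,0,-120],0],[-1,[-15,0,-140],0],[-1,[-45,-15,-140],0],[-1,[-75,-30,-140],0],[-1,[-110,-45,-140],0],[-1,[-110,-45,-140],0],[-1,[-110,-45,-140],0]]'
python3 w.py
python3 - <<'E'
from h import *
C={n:r.camera(n) for n in BOX}
for n,c in C.items():
    for col in "gb":
        for a,ce,p in blobs(c,col,BOX[n]): print(n,col,a,ce)
c=C["side"];im=c["pixels"][:,:,::-1][120:320,200:360]
cv2.imwrite("pics/side12.png",cv2.resize(im,None,fx=3,fy=3,interpolation=cv2.INTER_CUBIC))
cv2.imwrite("pics/top12.png",C["top"]["pixels"][:,:,::-1])
a=np.load("C.npy",allow_pickle=True).item()
for n in C:
    d=np.abs(C[n]["pixels"].astype(int)-a[n]["pixels"]).max(2)
    cv2.imwrite(f"pics/diff_{n}.png",np.clip(d*3,0,255).astype(np.uint8))
E
```

```text
time: 12.32
ee_pos: [0.3893, -0.2081, 0.1926]
eef_rot: [0.939, 0.343, 0.003, -0.003]
ft_force: [0.3, -0.5, -0.8]
width: 0.0007
t 12.3167 p [ 0.4 -0.2  0.2] tool x az 40.10963288570752 f [ 0.3 -0.5 -0.8] w 0.0007 q [-0.8 -0.3  1.1  2.   0.3  1.3 -0.7]
top g 52 [310.21153846 201.34615385]
top b 63 [333.68253968 202.36507937]
top b 37 [307.24324324 223.94594595]
side g 39 [278.87179487 200.28205128]
side b 99 [289.6969697 173.6969697]
side b 65 [303.38461538 196.70769231]
```

View pics/side12.png

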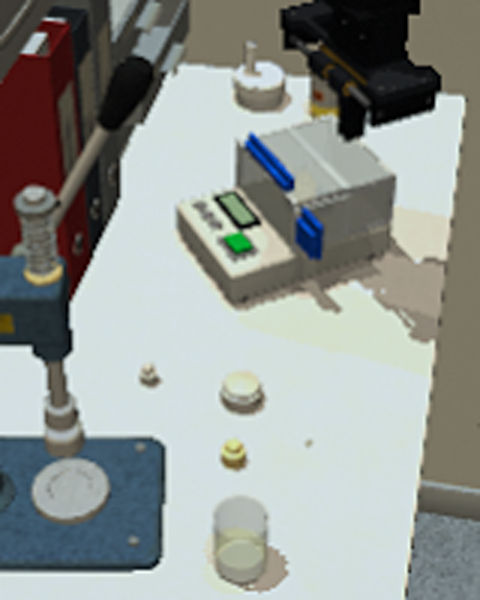

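View pics/top12.png

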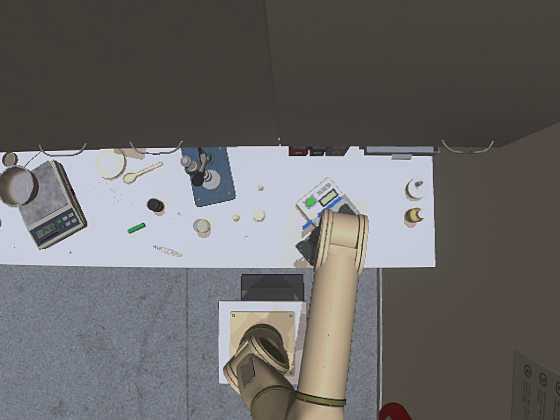

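View pics/diff_side.png

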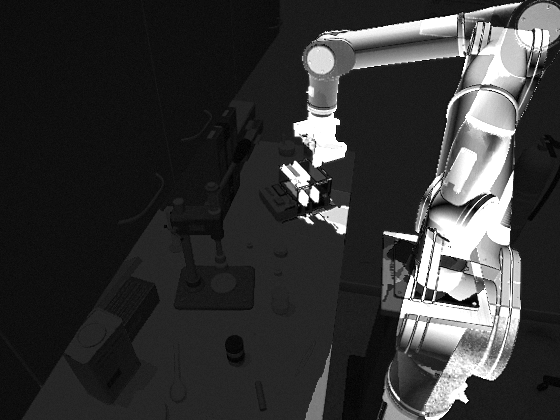

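Run:
```python
from h import *
X=np.array([-.766,-.643]);C=np.load("C.npy",allow_pickle=True).item()
def X_(n,p,z): return 1000*float(onz(C[n],[p],z)[0,:2]@X)
print("side tab shut vs start (top cam)",X_("top",(307.24,223.95),.108),X_("top",(315.23,234.18),.108))
print("roof tab shut vs start (side cam)",X_("side",(289.7,173.7),.13),X_("side",(300.81,169.82),.13))
s=r.read_state();print(s["joint_vel"].__class__,np.round(s["joint_vel"],3))
r.close_job()
```

```text
side tab shut vs start (top cam) -222.11942780453631 -179.03911401129236
roof tab shut vs start (side cam) -221.72509424783826 -177.16477089433863
<class 'numpy.ndarray'> [-0.021  0.096  0.005 -0.023 -0.029 -0.007  0.013]
the job is handed in; nothing more can be done
```

I shut the roof panel and then the side door, each with the closed fingertips on the rear face of its blue tab. I then pressed the green key once, let it come up, drew the arm clear, and handed the job in at about 12.4 s. The hand-in reports no verdict, so what follows is from my own checks.

- **Roof panel:** it closed onto a hard stop, with the force rising to about 30 N. In the images its tab moved about 45 mm.
- **Side door:** it also closed onto a hard stop, at about 40 N sideways. In the images its tab moved about 43 mm. Neither tab looked moved in the final pictures.
- **Key:** the fingertips went down to z = 54.4 mm, which is about 4 mm below the key's nominal top. In the last pictures the key is in the same place as at the start, to within a fraction of a pixel.
- **Other objects:** in the side view nothing shows as moved apart from the arm, its shadows, the roof panel and the side door. The amber bottle is partly hidden there, but the top view shows it in place. I only checked the check weight by eye in the side view, and once the roof was shut it could hardly be seen.
- **Disagreements:** the two cameras differed by about 2–3 mm on the key position, and I aimed between them. The arm was still settling slightly at hand-in (joint speeds up to 0.1 rad/s), but it was well clear of everything.

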